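# Close the marking-tool case

### The arm

A 7-joint arm with a two-finger parallel gripper is mounted at the origin on a cart in front of the work surface, level with it; the furniture and walls round the work are solid. World frame = base frame: x ahead of the robot, y to its left, z up, the work surface at z = 0. Lengths are in m, angles in rad, forces in N, time in s.
With the tool pointing down it reaches from about 0.35 to 0.775 m from the base axis. Payload 3.1 kg.
Tool frame: the origin (TCP) lies on the centre line of the jaws, within the pads' length; the fingertips stand 22 mm ahead of it and the grasp point (between the pads) lies 3 mm ahead of it; z points along the fingers, y is the line along which they close (so a half turn about z gives the same grasp; the last joint's range is limited). The gripper opens to 85 mm and grips with 20 to 120 N. Pads are 22 mm wide; open, the fingers measure 114 mm over their backs; the gripper's body (76 mm by 85 mm) begins 54 mm behind the grasp point. The pads swing forward as they close: fully open they stand 13 mm farther back than shut.
Start: joints at [-1.237, 0.311, 0.014, 1.512, -0.004, 1.319, -0.027], TCP at [0.202, 0.512, 0.225] pointing down, gripper open.
Joint ranges: [-2.7, 2.7], [-0.3, 1.91], [-1.27, 1.3], [0.12, 2.57], [-1.44, 4.58], [0.2, 2.03], [-3.05, 3.05]. Speed limits (rad/s): [2.79, 2.79, 3.14, 3.14, 3.14, 3.14, 3.14].

### API

Orientations are given as a unit quaternion [x, y, z, w].
In Python, from station import readout, get_image, env, finder gives the robot as it stands.
- The arm moves only by the tool step_arm, never from a script. Its argument "deltas" is a list that holds one entry, the list of rows, each a list of 7 numbers: the shift along the tool's x, y, z in cm, then the turn, a rotation vector about the tool's x, y, z in rad, then the closure, from -1 (fully open) to 1 (shut). In form: [[[dx, dy, dz, rx, ry, rz, grip], ...]]. A call has 1 to 12 rows; each row shifts and turns the commanded pose from where the row before left it, along the tool's axes as they then stand; what a row does not reach is not made up. A row lasts 1/8 s, in which the tool goes at most 62.5 mm and 10.7 degrees, less where a joint would pass 70% of its speed; a pose out of reach is approached as far as the arm can. A call with a gripper value outside its range is refused whole. The fingers move at their own pace and stop on an object; "squeeze" is the grip in N (left out, the last holds). Time passes only in rows, so rows that do not move let the fingers close. It gives the time, the measured TCP pose, the force, the opening and the grip force at its end, in the units of the state.
- readout.state(): the state, without advancing time (a new reading comes with each control period).
- get_image(name): name is "scene" or "side" or "wrist"; returns a dict with "frame" (480x640x3 uint8, blue, green, red), "range_z" (480x640 float32, m along the optical axis (not along the pixel's ray), 0 where there is no reading), "fx", "fy", "cx", "cy" (pixels), "R" (3x3) and "t" (3): a world point X has camera coordinates R X + t. Camera axes: x right, y down, z forward; pixel columns grow to the right and rows downward; lengths in m; the calibration is good to about 2 mm. The wrist camera is an equidistant fisheye: a pixel r from the principal point sees the ray r / f radians off the axis. A picture is of the moment at which its call begins.
- env.sign_off(): hands the job in; it is judged then, once.
Trained networks look in a picture, given as the dict that the camera call returned (one of the last four; its "shot" number tells which), for a name from the list of things; names that differ only in an ending like _2 or _b are one class to them, and where a whole thing is asked for, a point or a joint stands for the part that bears it (a point fixed in the world has none). Each returns a list of dicts, best first, with "confidence" (0 to 1); they miss things now and then, are a little off and sometimes report something else, mostly with a low value. They report only what shows in the picture. A call takes as long as a camera call. They do not tell look-alikes from the thing itself.
- finder.boxes_of(picture, query): "location" ([column, row] as shares, 0 to 1, of the picture: columns of its width, rows of its height, amid what is visible of it).
The state is a dict: "t": time; "q": joint angles; "qvel": joint speeds; "joint_torque": joint torques, N m; "eef_pos": TCP position; "tcp_rot": TCP orientation; "wrist_force": force on the tool from outside, world axes, zero at the start; "wrist_torque": the same for the moment, N m; "width": opening from 0.0 (shut) to 1.0 (fully open); "gripper_force": force on a finger pad.
Only numpy, scipy, OpenCV 4.12 (cv2) and the standard library are available. Lean on these libraries where they do the work, as an engineer would, in place of code of your own. Each camera call takes 0.05 s, during which the arm holds its last target. There are 200 camera calls.

### The job

Close up the small wooden tool case on the bench: first push its thin upright inner flap over and down until it lies flat across the tools, and only then push the hinged lid over until it is fully shut. Only push with the fingertips or the outside of the fingers: do not pinch the flap or the lid, and leave the tools in the case and the things standing around it where they are.

Things in the scene. Friction and masses are not known exactly. Their poses are not given: they have to be found in the camera images.
- case: Open-topped brown wooden case, fixed to the bench, 160 (its x) x 230 (its y) x 70 mm high, walls 8 mm, open inside. Origin: centre of the underside; z up. The lid is hinged along the top of its +x wall, the flap just inside its -x wall. At the start the +x side looks away from the robot and to the robot's left, and the flap side towards the robot and to its right; the exact yaw varies.
- lid (a joint): Lid angle in rad: 0 = shut, flat on the case; pi/2 = upright; starts at 1.5 to 1.75 (more than pi/2 leans outward, away from the flap), hard stop at 1.95. The hinge is a friction hinge: the lid stays at whatever angle it is left, and must be pushed all the way down. It takes about 0.3 Nm to move it plus or minus its weight (0.24 kg), that is 2 to 4 N near its free edge.
- lid_hinge (a point): Centre of the lid's hinge line, at (80, 0, 69.5) mm in the case's frame. The point turns with the lid: its -x axis points from the hinge to the free edge, its y axis lies along the hinge (the case's y axis) and its z axis is the normal on the lid's outer face, which looks up when shut.
- lid_edge (a point): Middle of the lid's free edge, on the outer face: 164 mm from the hinge line along the lid and 12 mm out along the point's z axis. Same axes as lid_hinge. The lid is a brown board 164 x 234 x 9 mm with a thin pale lining 136 x 200 x 3 mm on its inside, 12 mm thick together; the fingers pressing on both faces at once, with more than 1.5 N on each, counts as pinching.
- flap (a joint): Flap angle in rad: 0 = folded down, flat and horizontal over the tools; pi/2 = upright; starts at 1.6 to 1.85 (more than pi/2 leans outward over the -x wall), hard stop at 1.95. Friction hinge: it stays where it is left and must be pushed fully down; it takes about 0.1 Nm, that is 1 to 2 N near its free edge.
- flap_hinge (a point): Centre of the flap's hinge line, at (-64, 0, 62) mm in the case's frame. The point turns with the flap: its x axis points from the hinge to the free edge, its y axis lies along the hinge (the case's y axis) and its z axis is the normal on the flap's outer face (the side away from the lid when it stands; on top when folded down).
- flap_edge (a point): Middle of the flap's free edge, on the outer face: 95 mm from the hinge line along the flap and 4 mm out along the point's z axis. Folded down, this face is 66 mm above the bench, 4 mm below the case's rim. Same axes as flap_hinge. The flap is a pale plywood board 95 x 206 x 5 mm with a black rubber pad 83 x 176 x 3 mm on its inner face; the fingers pressing on both faces at once, with more than 1.5 N on each, counts as pinching.
- hex_keys: Hex key holder, 28 x 98 x 23 mm, lying loose in the case along the case's y axis, near the flap's hinge, on the 8 mm floor. Leave it. Origin: centre of its underside.
- nail_punch: Steel nail punch, 11 x 127 x 10 mm, lying loose in the case along its y axis. Leave it. Origin: centre of its underside.
- pencil: Flat carpenter's pencil, 15 x 143 x 9 mm, lying loose in the case along its y axis. Leave it. Origin: centre of its underside.
- tape: Pocket tape measure, 42 x 97 x 66 mm high, standing loose on the bench to the left of the case. Leave it. Origin: centre of its underside.
- screws: Small carton of screws, 48 x 70 x 32 mm, loose on the bench about 50 mm beyond the case's -y end wall (centre). Leave it. Origin: centre of its underside.
- block: Pine offcut, 44 x 90 x 35 mm, loose on the bench, farther back to the left of the case. Leave it. Origin: centre of its underside.
There are look-alikes about, which are no part of the job. Leave any pink or turquoise look-alike of the screws alone.

How it is judged:
On the way, in this order (a step that is already met when the one before it is completed fails the run):
1. the flap is folded down flat while the lid still stands open (value of joint flap below 0.08 rad and value of joint lid above 0.9 rad), for 0.2 s.
2. the lid is shut over the folded flap (value of joint lid below 0.05 rad and value of joint flap below 0.08 rad), for 0.2 s.
At the end, for the whole second after the job is handed in: The flap lies folded down (within 0.08 rad of flat), the lid is shut (within 0.05 rad) and at rest, and the tools in the case and the things beside it are at rest within 30 mm of where they were (all of step 2 and velocity of joint lid below 0.05 rad/s and linear speed of each of hex_keys, nail_punch, pencil, tape, screws, block below 0.02 m/s and distance of each of hex_keys, nail_punch, pencil, tape, screws, block from where it was at the start of the episode below 0.03 m); the robot touches nothing.
It fails at once if the lid is swung down while the flap still stands up (value of joint lid below 0.9 rad and value of joint flap above 0.3 rad).
It fails at once if the lid is pinched between the fingers (contact force between the fingers and lid_c0 above 1.5 N and contact force between the fingers and lid_c1 above 1.5 N).
It fails at once if the flap is pinched between the fingers (contact force between the fingers and flap_c0 above 1.5 N and contact force between the fingers and flap_c1 above 1.5 N).
It fails at once if a tool in the case or a thing beside it is lifted or shoved away (distance of any of hex_keys, nail_punch, pencil, tape, screws, block from where it was at the start of the episode above 0.03 m).
It also fails if it takes over 54 s, if anything falls off the work surface, if the arm or the gripper's body presses on something with over 40 N, if the wrist force passes 120 N, or if a joint passes its speed limit or range.

## Working session

There is one attempt and no reset: what is moved stays moved. The work goes in short steps, Python scripts to look and compute and a tool call to move; the robot and the scene stay as the last step left them, time stands still between calls to the robot, and variables do not carry over. Pictures are saved under pics/ and viewed, at most 10 in all, crops included, and the job is handed in when it is done.

Besides the shell and the picture viewer there is one more tool, called after "Request:" as name([rows], argument=value, ...), one row to a line, values as JSON. step_arm: Moves the arm, as the interface text tells. Its arguments: {"type":"object","properties":{"deltas":{"type":"array"},"squeeze":{"type":"number"}},"required":["deltas"]}

```bash
mkdir -p pics; ls; python3 - <<'E'
from station import readout, get_image, env, finder
import cv2,numpy as np
s=readout.state();print(s['t'],s['eef_pos'],s['tcp_rot'])
ims=[]
for n in ["scene","side"]:
    p=get_image(n);cv2.imwrite(f"pics/{n}0.png",p['frame']);np.savez(f"{n}0.npz",**{k:p[k] for k in ["frame","range_z","fx","fy","cx","cy","R","t"]})
    print(n,-p['R'].T@p['t'])
    for q in ["lid_edge","lid_hinge","flap_edge","flap_hinge","case","tape","screws","block"]:
        for d in finder.boxes_of(p,q)[:2]:
            u,v=d['location'][0]*640,d['location'][1]*480
            z=p['range_z'][int(v),int(u)]
            X=p['R'].T@(np.array([(u-p['cx'])/p['fx']*z,(v-p['cy'])/p['fy']*z,z])-p['t'])
            print(q,round(d['confidence'],2),round(u),round(v),X.round(3))
E
```

```text
pics
0.0 [0.20158678 0.51091294 0.2234139 ] [ 1.86773167e-01  9.82402342e-01 -1.18120378e-03 -1.64656793e-04]
scene [1.4139226  0.350558   0.97920886]
lid_edge 0.87 307 200 [0.572 0.099 0.158]
lid_hinge 0.93 307 199 [0.577 0.099 0.167]
flap_edge 0.56 252 191 [ 0.534 -0.047  0.12 ]
flap_edge 0.37 241 271 [ 0.703 -0.023  0.033]
flap_hinge 0.88 250 189 [ 0.534 -0.05   0.127]
case 0.93 279 210 [0.676 0.071 0.22 ]
tape 0.87 435 244 [0.533 0.39  0.051]
screws 0.83 241 273 [ 0.706 -0.023  0.032]
screws 0.74 186 271 [ 0.73  -0.146  0.029]
block 0.66 446 287 [0.639 0.426 0.035]
side [ 0.2987892  -0.36446958  1.1562178 ]
lid_edge 0.66 322 249 [0.552 0.091 0.183]
lid_hinge 0.72 324 254 [0.556 0.091 0.158]
flap_edge 0.56 340 326 [ 0.511 -0.053  0.118]
flap_hinge 0.65 321 252 [0.551 0.091 0.173]
flap_hinge 0.56 343 325 [ 0.516 -0.056  0.124]
case 0.65 331 288 [0.563 0.071 0.008]
tape 0.74 253 195 [0.513 0.368 0.063]
screws 0.69 400 286 [ 0.698 -0.015  0.031]
screws 0.67 344 221 [0.68  0.203 0.034]
block 0.76 283 172 [0.619 0.412 0.035]
block 0.44 311 326 [ 0.453 -0.035  0.156]
```

```bash
python3 - <<'E'
import cv2,numpy as np
from scipy.optimize import minimize
cl=[]
for n in ["scene","side"]:
    p=np.load(f"{n}0.npz");z=p['range_z'];v,u=np.mgrid[:480,:640]
    C=np.stack([(u-p['cx'])/p['fx']*z,(v-p['cy'])/p['fy']*z,z],-1)-p['t']
    W=(C@p['R']);W[z==0]=np.nan
    np.save(f"{n}W.npy",W)
a=cv2.imread("pics/scene0.png");b=cv2.imread("pics/side0.png")
m=np.hstack([a[120:360,150:500],b[130:370,200:450]])
m=cv2.resize(m,None,fx=800/m.shape[1],fy=800/m.shape[1],interpolation=cv2.INTER_CUBIC);cv2.imwrite("pics/c0.png",m)
for n in ["scene","side"]:
    W=np.load(n+"W.npy");P=W[np.isfinite(W[...,0])]
    P=P[(P[:,0]>.3)&(P[:,0]<.85)&(P[:,1]>-.15)&(P[:,1]<.3)]
    for lo,hi in [(.05,.06),(.064,.076),(.08,.1),(.12,.14),(.145,.165),(.18,.2),(.22,.26)]:
        Q=P[(P[:,2]>lo)&(P[:,2]<hi)]
        if len(Q)<20: continue
        r=cv2.minAreaRect(Q[:,:2].astype(np.float32)*1000)
        print(n,lo,len(Q),Q.mean(0).round(3),cv2.boxPoints(r).round().tolist())
E
```

```text
scene 0.05 230 [ 0.596 -0.012  0.055] [[407.0, -27.0], [626.0, -94.0], [674.0, 59.0], [455.0, 127.0]]
scene 0.064 593 [ 0.58  -0.006  0.07 ] [[403.0, -30.0], [627.0, -96.0], [676.0, 71.0], [452.0, 136.0]]
scene 0.08 738 [0.549 0.024 0.09 ] [[405.0, -20.0], [632.0, -86.0], [678.0, 71.0], [451.0, 137.0]]
scene 0.12 788 [0.551 0.023 0.13 ] [[403.0, -23.0], [630.0, -89.0], [677.0, 71.0], [450.0, 137.0]]
scene 0.145 816 [0.547 0.023 0.154] [[403.0, -25.0], [630.0, -90.0], [676.0, 71.0], [450.0, 136.0]]
scene 0.18 426 [0.571 0.098 0.19 ] [[448.0, 131.0], [674.0, 61.0], [676.0, 70.0], [451.0, 139.0]]
scene 0.22 581 [0.569 0.096 0.229] [[445.0, 124.0], [672.0, 58.0], [675.0, 70.0], [448.0, 135.0]]
side 0.05 756 [0.65  0.037 0.055] [[401.0, -81.0], [850.0, -106.0], [869.0, 252.0], [421.0, 276.0]]
side 0.064 1898 [0.588 0.023 0.07 ] [[401.0, -79.0], [850.0, -107.0], [872.0, 252.0], [424.0, 280.0]]
side 0.08 1398 [0.708 0.046 0.091] [[415.0, -60.0], [850.0, -104.0], [886.0, 249.0], [451.0, 294.0]]
side 0.12 1039 [0.629 0.074 0.13 ] [[372.0, 101.0], [458.0, -138.0], [889.0, 17.0], [803.0, 256.0]]
side 0.145 1255 [0.617 0.06  0.154] [[372.0, 101.0], [459.0, -139.0], [892.0, 18.0], [805.0, 258.0]]
side 0.18 808 [0.666 0.12  0.189] [[446.0, 126.0], [512.0, -57.0], [869.0, 71.0], [802.0, 255.0]]
side 0.22 796 [0.557 0.095 0.23 ] [[445.0, 120.0], [668.0, 55.0], [672.0, 69.0], [449.0, 134.0]]
```

View pics/c0.png

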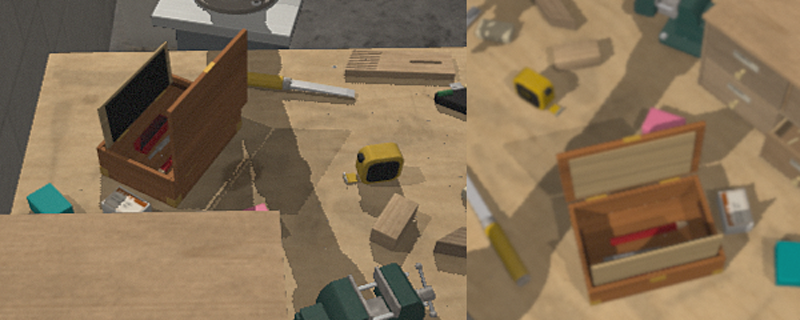

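The scene picture shows the lid as the tall board right of centre (crop px ~210,110) and the flap with its black pad (px ~135,100). The case's +x points to world about (0.28, 0.96). I'll fit the pose next.

```bash
cat > h.py <<'E'
import numpy as np
YAW=np.deg2rad(73.6);C=np.array([.537,.014])
def tocase(P,yaw=None,c=None):
    yaw=YAW if yaw is None else yaw; c=C if c is None else c
    R=np.array([[np.cos(yaw),-np.sin(yaw)],[np.sin(yaw),np.cos(yaw)]])
    Q=P.copy();Q[...,:2]=(P[...,:2]-c)@R;return Q*1000
E
python3 - <<'E'
import numpy as np
from h import *
for n in ["scene","side"]:
    W=np.load(n+"W.npy");Q=tocase(W[np.isfinite(W[...,0])])
    def fit(m,name):
        S=Q[m]
        if len(S)<50: return
        c=np.median(S,0); 
        for _ in range(4):
            A=np.c_[S[:,1],S[:,2]-100,np.ones(len(S))];k=np.linalg.lstsq(A,S[:,0],rcond=None)[0]
            r=S[:,0]-A@k;S=S[abs(r)<max(2,2*r.std())]
        print(n,name,len(S),"dx/dy %.4f dx/dz %.4f x(z=100) %.1f"%tuple(k),"y",S[:,1].min().round(),S[:,1].max().round(),"zmax",np.percentile(S[:,2],99.5).round())
    y=abs(Q[:,1])<95
    fit(y&(Q[:,2]>95)&(Q[:,2]<240)&(Q[:,0]>50)&(Q[:,0]<130),"lid")
    fit(y&(Q[:,2]>80)&(Q[:,2]<153)&(Q[:,0]>-110)&(Q[:,0]<-40),"flap")
    fit(y&(Q[:,2]>15)&(Q[:,2]<60)&(Q[:,0]>-95)&(Q[:,0]<-72),"-x wall")
    fit(y&(Q[:,2]>15)&(Q[:,2]<60)&(Q[:,0]>72)&(Q[:,0]<90),"+x wall")
    m=(abs(Q[:,0])<60)&(Q[:,2]>40)&(Q[:,2]<75)&(abs(Q[:,1])>100)&(abs(Q[:,1])<130)
    print(n,"ends y",Q[m][:,1].min(),Q[m][:,1].max())
    # tall obstacles near
    m=(Q[:,2]>75)&(abs(Q[:,0])<260)&(abs(Q[:,1])<330)&((abs(Q[:,1])>125)|(abs(Q[:,0])>115))
    H=Q[m]; 
    for i in range(-3,3):
        for j in range(-4,4):
            s=H[(H[:,0]//90==i)&(H[:,1]//90==j)]
            if len(s)>20: print("obst x",i*90,"y",j*90,"zmax",s[:,2].max().round(),len(s))
E
```

```text
scene lid 2168 dx/dy -0.0087 dx/dz -0.0147 x(z=100) 91.2 y -95.0 95.0 zmax 235.0
scene flap 1199 dx/dy -0.0088 dx/dz -0.0582 x(z=100) -62.2 y -95.0 94.0 zmax 153.0
scene -x wall 246 dx/dy -0.0033 dx/dz 0.0173 x(z=100) -71.9 y -89.0 95.0 zmax 48.0
scene +x wall 400 dx/dy -0.0081 dx/dz 0.0117 x(z=100) 80.6 y -95.0 95.0 zmax 50.0
scene ends y -117.27059979176606 114.84415981413063
obst x -270 y -360 zmax 619.0 3367
obst x 0 y -360 zmax 211.0 53
obst x 90 y -360 zmax 212.0 981
obst x 90 y -270 zmax 211.0 27
obst x 180 y -360 zmax 213.0 1296
obst x 180 y -270 zmax 213.0 724
side lid 2508 dx/dy -0.0087 dx/dz 0.0001 x(z=100) 79.7 y -95.0 95.0 zmax 235.0
side flap 905 dx/dy -0.0079 dx/dz -0.0491 x(z=100) -69.2 y -94.0 95.0 zmax 153.0
side -x wall 520 dx/dy -0.0080 dx/dz -0.0037 x(z=100) -79.5 y -95.0 95.0 zmax 59.0
side +x wall 488 dx/dy -0.0052 dx/dz -0.0005 x(z=100) 73.0 y -95.0 95.0 zmax 59.0
side ends y -114.04723490244885 116.65372048861879
obst x -270 y -360 zmax 603.0 820
obst x -90 y -360 zmax 98.0 64
obst x 0 y -360 zmax 213.0 702
obst x 0 y -270 zmax 102.0 27
obst x 90 y -360 zmax 215.0 1776
obst x 90 y -270 zmax 212.0 331
obst x 180 y -360 zmax 215.0 760
obst x 180 y -270 zmax 216.0 1617
```

Request:
step_arm([
  [[0, 0, -3, 0, 0, 0, 1], [0, 0, -5, 0, 0, 0, 1], [0, 0, -5, 0, 0, 0, 1]],
], squeeze=60)

```text
t: 1.27
eef_pos: [0.2017, 0.5114, 0.3558]
tcp_rot: [0.187, 0.982, -0.0, -0.0]
wrist_force: [1.0, 0.5, 0.1]
width: 0.379
gripper_force: 0.0
```

Request:
step_arm([
  [[0, 0, 0, 0, 0, -0.1, 1], [-3.8, -4.2, 0, 0, 0, 0, 1], [-3.8, -4.2, 0, 0, 0, 0, 1], [-3.8, -4.2, 0, 0, 0, 0, 1], [-3.8, -4.2, 0, 0, 0, 0, 1], [-3.8, -4.2, 0, 0, 0, 0, 1], [-3.8, -4.2, 0, 0, 0, 0, 1], [-3.8, -4.2, 0, 0, 0, 0, 1], [-3.8, -4.2, 0, 0, 0, 0, 1], [-3.8, -4.2, 0, 0, 0, 0, 1], [-3.8, -4.2, 0, 0, 0, 0, 1], [-3.8, -4.2, 0, 0, 0, 0, 1]],
])

```text
t: 2.78
eef_pos: [0.4789, -0.0481, 0.3549]
tcp_rot: [0.137, 0.991, 0.0, 0.001]
wrist_force: [1.8, 0.4, -0.8]
width: 0.004
gripper_force: 0.0
```

Request:
step_arm([
  [[-3.8, -4, 0, 0, 0, 0, 1], [0, 0, 0, 0, 0, 0, 1], [0, 0, 0, 0, 0, 0, 1]],
])

```text
t: 3.15
eef_pos: [0.5039, -0.0949, 0.3543]
tcp_rot: [0.137, 0.991, 0.0, -0.0]
wrist_force: [0.3, 0.6, -0.3]
width: 0.001
gripper_force: 0.0
```

```bash
cat >> h.py <<'E'
YAW=np.deg2rad(74.1)
def tool():
    from station import readout
    from scipy.spatial.transform import Rotation as R
    s=readout.state();p=np.array(s['eef_pos']);M=R.from_quat(s['tcp_rot']).as_matrix()
    print("t",round(s['t'],2),"case TCP",tocase(p).round(1),"tip",tocase(p+M[:,2]*.022).round(1),"tooly yaw",np.rad2deg(np.arctan2(M[1,1],M[0,1])).round(1),"w",round(s['width'],2),"F",np.round(s['wrist_force'],1))
E
python3 -c "
from h import *
tool()
import cv2
from station import get_image
p=get_image('side');cv2.imwrite('pics/s1.png',cv2.resize(p['frame'][120:420,150:550],(800,600)))"
```

```text
t 3.15 case TCP [-113.8    2.   354.3] tip [-113.8    2.1  332.3] tooly yaw 74.2 w 0.0 F [ 0.3  0.6 -0.3]
```

View pics/s1.png

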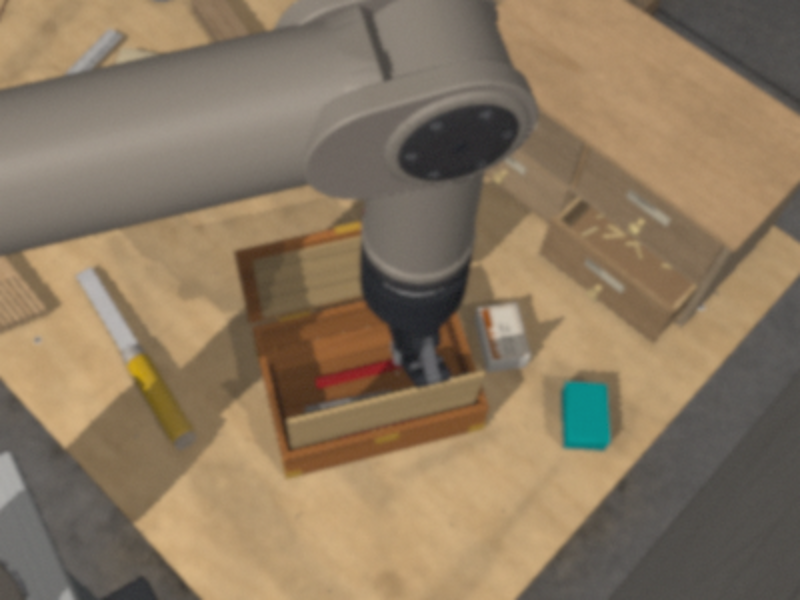

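Arm stands right of the flap with nothing else near it. I'll descend behind the flap.

Request:
step_arm([
  [[0, 0, 5, 0, 0, 0, 1], [0, 0, 5, 0, 0, 0, 1], [0, 0, 5, 0, 0, 0, 1], [0, 0, 5, 0, 0, 0, 1], [0, 0, 0, 0, 0, 0, 1], [0, 1.5, 0, 0, 0, 0, 1], [0, 1.6, 0, 0, 0, 0, 1], [0, 0, 0, 0, 0, 0, 1]],
])

```text
t: 4.2
eef_pos: [0.5144, -0.0627, 0.1561]
tcp_rot: [0.135, 0.991, 0.001, 0.002]
wrist_force: [-1.0, -0.6, -0.1]
width: -0.0
gripper_force: 0.0
```

Request:
step_arm([
  [[0, 0.9, 0.05, 0, 0, 0, 1], [0, 0.9, 0.1, 0, 0, 0, 1], [0, 0.85, 0.25, 0, 0, 0, 1], [0, 0.85, 0.35, 0, 0, 0, 1], [0, 0.8, 0.5, 0, 0, 0, 1], [0, 0.7, 0.5, 0, 0, 0, 1], [0, 0.6, 0.7, 0, 0, 0, 1], [0, 0.6, 0.7, 0, 0, 0, 1], [0, 0, 0, 0, 0, 0, 1]],
])

```text
t: 5.32
eef_pos: [0.5287, -0.0053, 0.1221]
tcp_rot: [0.137, 0.991, -0.0, -0.001]
wrist_force: [-1.0, -0.7, -0.0]
width: -0.001
gripper_force: 0.0
```

```bash
python3 -c "
from h import *
tool()
import cv2
from station import get_image
p=get_image('scene');cv2.imwrite('pics/s2.png',cv2.resize(p['frame'][80:320,150:470],(800,600)))"
```

```text
t 5.33 case TCP [-20.9   2.7 122.1] tip [-20.9   2.7 100.1] tooly yaw 74.3 w -0.0 F [-1.  -0.7 -0. ]
```

View pics/s2.png

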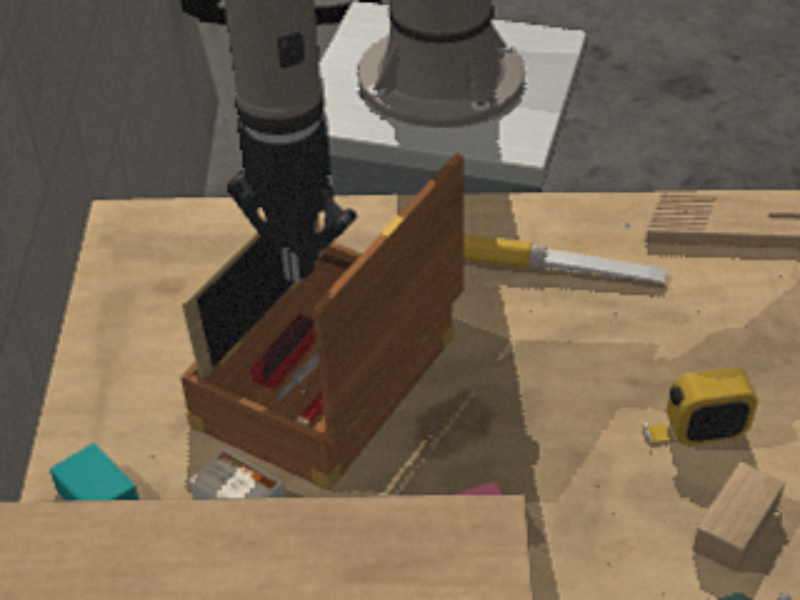

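The picture shows the fingertips at px (290,270), which looks to be on the inner side of the flap. The flap still stands with its black pad visible. I'll compare the tip and the flap in the depth data.

```bash
python3 - <<'E'
from h import *
from station import get_image
import cv2
o=[]
for n in ["scene","side"]:
    p=get_image(n);z=p['range_z'];v,u=np.mgrid[:480,:640]
    W=(np.stack([(u-p['cx'])/p['fx']*z,(v-p['cy'])/p['fy']*z,z],-1)-p['t'])@p['R'];W[z==0]=np.nan
    Q=tocase(W); f=p['frame']
    F=Q[np.isfinite(Q[...,0])]
    for lo in range(70,240,15):
        S=F[(F[:,2]>lo)&(F[:,2]<lo+15)&(abs(F[:,1])<100)&(F[:,0]<75)&(F[:,0]>-130)]
        if len(S)>5:
            for ya,yb in [(-100,-40),(-25,25),(40,100)]:
                T=S[(S[:,1]>ya)&(S[:,1]<yb)]
                if len(T)>5: print(n,lo,(ya,yb),len(T),"x pct",np.percentile(T[:,0],[2,50,98]).round())
    if n=="side": cv2.imwrite('pics/s3.png',cv2.resize(f[180:360,200:440],(800,600)))
E
```

```text
scene 70 (-100, -40) 95 x pct [-68. -62. -59.]
scene 70 (-25, 25) 65 x pct [-64. -61. -58.]
scene 70 (40, 100) 6 x pct [-62. -61. -59.]
scene 85 (-100, -40) 95 x pct [-67. -62. -59.]
scene 85 (-25, 25) 63 x pct [-64. -62. -59.]
scene 100 (-100, -40) 97 x pct [-68. -63. -60.]
scene 100 (-25, 25) 74 x pct [-66. -63. -60.]
scene 115 (-100, -40) 98 x pct [-69. -64. -60.]
scene 115 (-25, 25) 70 x pct [-66. -63. -61.]
scene 130 (-100, -40) 98 x pct [-69. -64. -62.]
scene 130 (-25, 25) 118 x pct [-66. -63.  -7.]
scene 145 (-100, -40) 131 x pct [-73. -67. -62.]
scene 145 (-25, 25) 136 x pct [-72. -63.  -7.]
scene 160 (-25, 25) 51 x pct [-34. -18.  -6.]
scene 175 (-25, 25) 154 x pct [-57. -14.  13.]
scene 190 (-25, 25) 157 x pct [-71. -26.  25.]
scene 205 (-25, 25) 222 x pct [-78. -17.  40.]
scene 220 (-25, 25) 254 x pct [-77.  -5.  38.]
scene 235 (-25, 25) 115 x pct [-51.   9.  21.]
side 70 (-100, -40) 97 x pct [-79. -69.  74.]
side 70 (-25, 25) 78 x pct [-79. -69. -66.]
side 70 (40, 100) 114 x pct [-80. -68.  74.]
side 85 (-100, -40) 57 x pct [-70. -69. -68.]
side 85 (-25, 25) 48 x pct [-70. -69. -68.]
side 85 (40, 100) 61 x pct [-70. -69. -68.]
side 100 (-100, -40) 54 x pct [-71. -70. -68.]
side 100 (-25, 25) 46 x pct [-71. -70. -69.]
side 100 (40, 100) 56 x pct [-71. -70. -69.]
side 115 (-100, -40) 60 x pct [-71. -70. -69.]
side 115 (-25, 25) 51 x pct [-71. -70. -69.]
side 115 (40, 100) 60 x pct [-72. -70. -69.]
side 130 (-100, -40) 60 x pct [-72. -71. -70.]
side 130 (-25, 25) 56 x pct [-72. -71. -23.]
side 130 (40, 100) 68 x pct [-72. -71. -70.]
side 145 (-100, -40) 126 x pct [-73. -71. -64.]
side 145 (-25, 25) 119 x pct [-73. -70. -27.]
side 145 (40, 100) 133 x pct [-73. -71. -64.]
side 175 (-25, 25) 34 x pct [-52. -44. -33.]
side 190 (-25, 25) 25 x pct [-63. -49. -32.]
side 205 (-25, 25) 68 x pct [-83. -67. -37.]
side 220 (-25, 25) 113 x pct [-82. -74. -39.]
side 235 (-25, 25) 61 x pct [-63. -59. -50.]
```

View pics/s3.png

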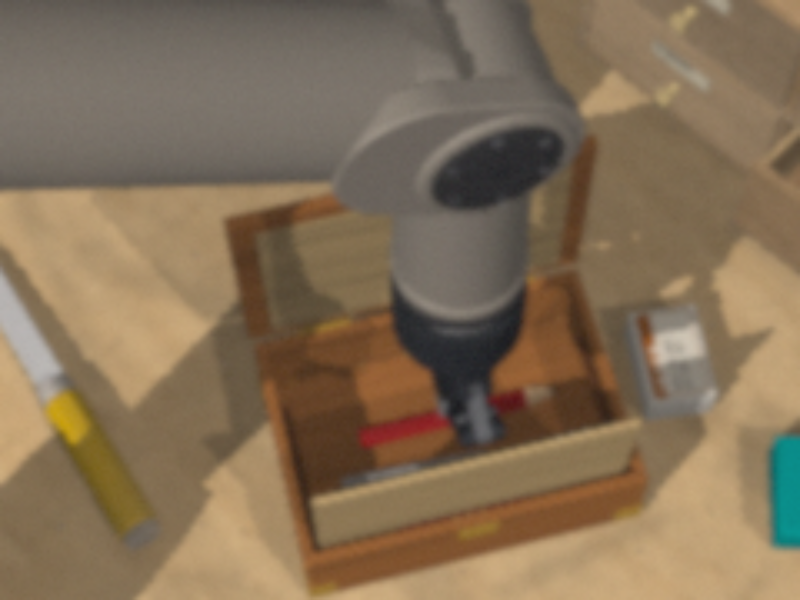

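The fingers passed over the flap: the depth data has their lowest points at about z 135 mm, where the state implied 100 mm. I'll measure that offset.

```bash
python3 - <<'E'
from h import *
from station import get_image
tool()
for n in ["scene","side"]:
    p=get_image(n);z=p['range_z'];v,u=np.mgrid[:480,:640]
    W=(np.stack([(u-p['cx'])/p['fx']*z,(v-p['cy'])/p['fy']*z,z],-1)-p['t'])@p['R'];W[z==0]=np.nan
    Q=tocase(W)
    m=np.isfinite(Q[...,0])&(Q[...,2]>72)&(abs(Q[...,1])<45)&(Q[...,0]>-52)&(Q[...,0]<60)
    S=Q[m];print(n,"lowest z",np.sort(S[:,2])[:12].round())
    for lo in range(120,240,10):
        T=S[(S[:,2]>=lo)&(S[:,2]<lo+10)]
        if len(T): print(lo,len(T),"x",T[:,0].min().round(),T[:,0].max().round(),"y",T[:,1].min().round(),T[:,1].max().round())
    print("lid side z", n, np.percentile(Q[np.isfinite(Q[...,0])&(Q[...,0]>76)&(Q[...,0]<95)&(abs(Q[...,1])<90)][:,2],[99.8]))
    b=Q[np.isfinite(Q[...,0])&(Q[...,0]>120)&(Q[...,0]<260)&(abs(Q[...,1])<100)&(abs(Q[...,2])<60)]
    print("bench z",np.median(b[:,2]) if len(b) else None)
E
```

```text
t 5.47 case TCP [-21.8   1.7 123.2] tip [-21.8   1.7 101.2] tooly yaw 74.2 w -0.0 F [0.5 0.4 1. ]
scene lowest z [130. 131. 132. 133. 134. 134. 134. 135. 137. 137. 137. 138.]
130 21 x -32.0 -10.0 y -12.0 3.0
140 39 x -36.0 -7.0 y -11.0 8.0
150 44 x -34.0 -5.0 y -11.0 6.0
160 30 x -35.0 -7.0 y -13.0 3.0
170 61 x -51.0 11.0 y -12.0 11.0
180 96 x -51.0 18.0 y -16.0 15.0
190 75 x -52.0 24.0 y -17.0 18.0
200 73 x -38.0 32.0 y -17.0 -4.0
210 116 x -39.0 41.0 y -18.0 15.0
220 154 x -52.0 41.0 y -20.0 15.0
230 128 x -52.0 29.0 y -22.0 9.0
lid side z scene [236.03240518]
bench z -0.43611284969899544
side lowest z [139. 139. 140. 141. 145. 146. 149. 150. 150. 153. 158. 163.]
130 2 x -29.0 -22.0 y 13.0 13.0
140 6 x -28.0 -22.0 y 10.0 13.0
150 3 x -31.0 -22.0 y 9.0 13.0
160 2 x -32.0 -31.0 y 9.0 14.0
170 7 x -48.0 -30.0 y 9.0 15.0
180 22 x -49.0 -34.0 y 3.0 14.0
190 14 x -51.0 -28.0 y -8.0 19.0
200 11 x -38.0 -33.0 y -15.0 19.0
210 5 x -43.0 -35.0 y -15.0 18.0
220 10 x -50.0 -36.0 y 13.0 21.0
230 3 x -51.0 -49.0 y 13.0 13.0
lid side z side [236.75282113]
bench z 0.028253264105505306
```

Request:
step_arm([
  [[0, 0, -3, 0, 0, 0, 1], [0, 0, -3, 0, 0, 0, 1], [0, 0, 0, 0, 0, 0, 1], [0, -3, 0, 0, 0, 0, 1], [0, -3.2, 0, 0, 0, 0, 1], [0, -3, 0, 0, 0, 0, 1], [0, 0, 0, 0, 0, 0, 1]],
])

```text
t: 6.45
eef_pos: [0.5027, -0.098, 0.1826]
tcp_rot: [0.141, 0.99, -0.001, -0.0]
wrist_force: [-0.6, 0.4, 0.1]
width: 0.001
gripper_force: 0.0
```

```bash
cat >> h.py <<'E'
def cloud(n):
    from station import get_image
    p=get_image(n);z=p['range_z'];v,u=np.mgrid[:480,:640]
    W=(np.stack([(u-p['cx'])/p['fx']*z,(v-p['cy'])/p['fy']*z,z],-1)-p['t'])@p['R'];W[z==0]=np.nan
    return tocase(W),p
E
python3 - <<'E'
from h import *
tool()
# start pose: TCP .2016 .5109 .2234
for n in ["scene","side"]:
    W=np.load(n+"W.npy")*1000
    m=np.isfinite(W[...,0])&(abs(W[...,0]-202)<60)&(abs(W[...,1]-511)<80)&(W[...,2]>60)
    S=W[m];print(n,len(S), np.sort(S[:,2])[:5].round() if len(S) else '')
for n in ["scene","side"]:
    Q,p=cloud(n)
    m=np.isfinite(Q[...,0])&(abs(Q[...,0]+114)<35)&(abs(Q[...,1])<35)&(Q[...,2]>90)
    S=Q[m];print(n,len(S),np.sort(S[:,2])[:8].round())
    T=S[S[:,2]<S[:,2].min()+20];print(T.min(0).round(),T.max(0).round())
E
```

```text
t 6.45 case TCP [-117.1    2.3  182.6] tip [-117.1    2.4  160.6] tooly yaw 73.8 w 0.0 F [-0.6  0.4  0.1]
scene 3809 [243. 243. 244. 244. 245.]
side 6220 [243. 243. 244. 244. 245.]
scene 4268 [190. 191. 192. 192. 192. 193. 193. 194.]
[-134.  -12.  190.] [-103.    9.  210.]
side 4035 [196. 197. 197. 198. 198. 199. 200. 204.]
[-123.    9.  196.] [-112.   14.  214.]
```

The offset is constant: the real tip sits about 29 mm above the stated one (real tip z = state TCP z + 7 mm). I'll descend by the corrected amount and push.

Request:
step_arm([
  [[0, 0, 3, 0, 0, 0, 1], [0, 0, 2.8, 0, 0, 0, 1], [0, 0, 0, 0, 0, 0, 1], [0, 1.2, 0, 0, 0, 0, 1], [0, 1.1, 0, 0, 0, 0, 1], [0, 1.1, 0, 0, 0, 0, 1], [0, 0.9, 0.05, 0, 0, 0, 1], [0, 0.9, 0.1, 0, 0, 0, 1], [0, 0, 0, 0, 0, 0, 1]],
])

```text
t: 7.68
eef_pos: [0.5184, -0.0431, 0.1233]
tcp_rot: [0.137, 0.991, 0.0, -0.0]
wrist_force: [1.0, 0.6, 0.3]
width: 0.005
gripper_force: 0.0
```

```bash
cat >> h.py <<'E'
def look():
    tool()
    for n in ["scene","side"]:
        Q,p=cloud(n);F=Q[np.isfinite(Q[...,0])]
        for ya,yb in [(-95,-40),(40,95)]:
            T=F[(F[:,1]>ya)&(F[:,1]<yb)]
            S=T[(T[:,2]>75)&(T[:,2]<175)&(abs(T[:,0]+30)<50)]
            if len(S)>5: print(n,ya,"flap top",S[np.argmax(S[:,2])].round(),"max x",S[np.argmax(S[:,0])].round())
            L=T[(T[:,2]>76)&(T[:,2]<250)&(T[:,0]>20)&(T[:,0]<130)]
            if len(L)>5: print(n,ya,"lid top",L[np.argmax(L[:,2])].round())
            M=T[(T[:,2]>50)&(T[:,2]<76)&(T[:,0]>-50)&(T[:,0]<25)]
            if len(M)>5: print(n,ya,"flap flat z",np.percentile(M[:,2],[5,50,95]).round(1),len(M),"slope",np.polyfit(M[:,0],M[:,2],1)[0].round(3))
E
python3 -c "
from h import *
look()"
```

```text
t 7.67 case TCP [-60.    2.2 123.3] tip [-60.    2.2 101.3] tooly yaw 74.3 w 0.0 F [1.  0.6 0.3]
scene -95 flap top [-38. -90. 157.] max x [-35. -63. 146.]
scene -95 lid top [ 89. -55. 236.]
scene 40 flap top [-36.  84. 157.] max x [-33.  83. 152.]
scene 40 lid top [ 89.  72. 236.]
side -95 flap top [-42. -68. 157.] max x [-36. -66. 151.]
side 40 flap top [-42.  52. 158.] max x [-36.  63. 151.]
side 40 lid top [ 79.  95. 199.]
```

Request:
step_arm([
  [[0, 0.7, 0.3, 0, 0, 0, 1], [0, 0.6, 0.3, 0, 0, 0, 1], [0, 0.8, 0.5, 0, 0, 0, 1], [0, 0.7, 0.5, 0, 0, 0, 1], [0, 0.6, 0.7, 0, 0, 0, 1], [0, 0.6, 0.7, 0, 0, 0, 1], [0, 0.4, 0.8, 0, 0, 0, 1], [0, 0.4, 0.85, 0, 0, 0, 1], [0, 0.2, 0.8, 0, 0, 0, 1], [0, 0, 0.6, 0, 0, 0, 1], [0, 0, 0, 0, 0, 0, 1]],
])

```text
t: 9.15
eef_pos: [0.531, 0.0031, 0.0621]
tcp_rot: [0.138, 0.99, -0.0, -0.001]
wrist_force: [-0.3, 0.1, 0.1]
width: 0.005
gripper_force: 0.0
```

```bash
python3 -c "
from h import *
look()"
```

```text
t 9.15 case TCP [-12.1   2.8  62.1] tip [-12.1   2.8  40.1] tooly yaw 74.2 w 0.01 F [-0.3  0.1  0.1]
scene -95 lid top [ 86. -58. 237.]
scene -95 flap flat z [64.  67.5 70.5] 541 slope 0.036
scene 40 lid top [ 89.  49. 236.]
scene 40 flap flat z [64.  66.8 68.5] 23 slope 0.095
side -95 lid top [ 84. -88. 237.]
side -95 flap flat z [64.2 67.7 71.5] 785 slope 0.039
side 40 lid top [ 86.  94. 237.]
side 40 flap flat z [64.2 67.6 71.7] 827 slope 0.039
```

Request:
step_arm([
  [[0, 0, 0.3, 0, 0, 0, 1], [0, 0, 0.3, 0, 0, 0, 1], [0, 0, 0.2, 0, 0, 0, 1], [0, 0, 0, 0, 0, 0, 1], [0, 0, 0, 0, 0, 0, 1]],
])

```text
t: 9.88
eef_pos: [0.5323, 0.0032, 0.059]
tcp_rot: [0.138, 0.99, 0.001, 0.0]
wrist_force: [-8.5, 0.6, 25.6]
width: -0.001
gripper_force: 12.5
```

```bash
python3 -c "
from h import *
look()"
```

```text
t 9.88 case TCP [-11.7   1.6  59. ] tip [-11.6   1.6  37. ] tooly yaw 74.2 w -0.0 F [-8.5  0.6 25.6]
scene -95 lid top [ 89. -62. 236.]
scene -95 flap flat z [62.6 65.4 68.5] 551 slope 0.003
scene 40 lid top [ 90.  78. 236.]
scene 40 flap flat z [61.1 65.1 69.5] 21 slope 0.157
side -95 lid top [ 86. -91. 235.]
side -95 flap flat z [62.6 65.8 69.2] 751 slope -0.003
side 40 lid top [ 85.  95. 235.]
side 40 flap flat z [62.5 65.8 69. ] 805 slope -0.002
```

The flap lies flat (slope about 0, face at z 66) and the lid is still upright. Now up, over the lid, and down behind it.

Request:
step_arm([
  [[0, 0, -3, 0, 0, 0, 1], [0, 0, -6, 0, 0, 0, 1], [0, 0, -6, 0, 0, 0, 1], [0, 0, -6, 0, 0, 0, 1], [0, 0, -1, 0, 0, 0, 1], [0, 0, 0, 0, 0, 0, 1], [0, 5.2, 0, 0, 0, 0, 1], [0, 5.2, 0, 0, 0, 0, 1], [0, 5.2, 0, 0, 0, 0, 1], [0, 0, 0, 0, 0, 0, 1]],
])

```text
t: 11.22
eef_pos: [0.5727, 0.1607, 0.2705]
tcp_rot: [0.132, 0.991, 0.0, -0.004]
wrist_force: [0.4, -0.2, 0.2]
width: -0.001
gripper_force: 0.0
```

```bash
python3 -c "
from h import *
look()"
```

```text
t 11.22 case TCP [150.9   5.9 270.5] tip [150.8   6.  248.5] tooly yaw 74.8 w -0.0 F [ 0.4 -0.2  0.2]
scene -95 lid top [ 89. -47. 235.]
scene -95 flap flat z [62.6 65.5 68.5] 551 slope -0.002
scene 40 lid top [ 86.  72. 235.]
scene 40 flap flat z [62.4 65.6 68.6] 137 slope -0.002
side -95 lid top [ 86. -89. 237.]
side -95 flap flat z [62.5 66.  69.4] 769 slope 0.007
side 40 lid top [ 82.  74. 239.]
side 40 flap flat z [62.6 65.9 69.5] 806 slope -0.003
```

Request:
step_arm([
  [[0, 0, 3.3, 0, 0, 0, 1], [0, 0, 3, 0, 0, 0, 1], [0, 0, 0, 0, 0, 0, 1], [0, -1.3, 0, 0, 0, 0, 1], [0, -1.3, 0, 0, 0, 0, 1], [0, -1.2, 0, 0, 0, 0, 1], [0, -1.3, 0, 0, 0, 0, 1], [0, -1.3, 0.1, 0, 0, 0, 1], [0, -1.2, 0.1, 0, 0, 0, 1], [0, 0, 0, 0, 0, 0, 1]],
])

```text
t: 12.58
eef_pos: [0.5531, 0.0784, 0.2097]
tcp_rot: [0.139, 0.99, -0.001, -0.001]
wrist_force: [-0.8, 0.2, -0.8]
width: 0.002
gripper_force: 0.0
```

```bash
python3 -c "
from h import *
look()"
```

```text
t 12.57 case TCP [ 66.4   2.2 209.7] tip [ 66.3   2.2 187.7] tooly yaw 74.1 w 0.0 F [-0.8  0.2 -0.8]
scene -95 lid top [ 53. -94. 234.]
scene -95 flap flat z [62.9 65.5 68.4] 513 slope 0.0
scene 40 lid top [ 51.  76. 233.]
side -95 lid top [ 46. -73. 235.]
side -95 flap flat z [62.5 65.8 69.3] 777 slope 0.003
side 40 lid top [ 47.  46. 235.]
side 40 flap flat z [62.3 65.9 69.3] 798 slope -0.0
```

Request:
step_arm([
  [[0, -1.2, 0.5, 0, 0, 0, 1], [0, -1.1, 0.5, 0, 0, 0, 1], [0, -1.1, 0.5, 0, 0, 0, 1], [0, -1.1, 0.6, 0, 0, 0, 1], [0, -1.1, 0.7, 0, 0, 0, 1], [0, -1.0, 0.8, 0, 0, 0, 1], [0, -0.9, 0.9, 0, 0, 0, 1], [0, -0.9, 0.95, 0, 0, 0, 1], [0, -0.8, 1, 0, 0, 0, 1], [0, 0, 0, 0, 0, 0, 1]],
])

```text
t: 13.92
eef_pos: [0.5274, -0.0088, 0.1441]
tcp_rot: [0.138, 0.99, -0.0, -0.001]
wrist_force: [-0.5, -0.3, -0.5]
width: -0.001
gripper_force: 0.0
```

Request:
step_arm([
  [[0, -0.7, 1.1, 0, 0, 0, 1], [0, -0.5, 1.15, 0, 0, 0, 1], [0, -0.5, 1.15, 0, 0, 0, 1], [0, -0.4, 1.2, 0, 0, 0, 1], [0, -0.2, 1.2, 0, 0, 0, 1], [0, -0.2, 1.0, 0, 0, 0, 1], [0, 0, 0, 0, 0, 0, 1]],
])

```text
t: 14.8
eef_pos: [0.5206, -0.0318, 0.0762]
tcp_rot: [0.137, 0.991, -0.0, -0.002]
wrist_force: [0.0, -0.4, 0.1]
width: -0.001
gripper_force: 0.0
```

```bash
cat >> h.py <<'E'
def lid():
    tool()
    for n in ["scene","side"]:
        Q,p=cloud(n);F=Q[np.isfinite(Q[...,0])]
        for ya,yb in [(-105,-50),(50,105)]:
            T=F[(F[:,1]>ya)&(F[:,1]<yb)&(F[:,2]>60)&(F[:,2]<130)&(F[:,0]>-70)&(F[:,0]<70)]
            if len(T)>30:
                k=np.polyfit(T[:,0],T[:,2],1);print(n,ya,len(T),"slope",k[0].round(3),"z at x=-60",np.polyval(k,-60).round(1),"at 70",np.polyval(k,70).round(1))
E
python3 -c "
from h import *
lid()"
```

```text
t 14.8 case TCP [-48.5   3.3  76.2] tip [-48.5   3.3  54.2] tooly yaw 74.2 w -0.0 F [ 0.  -0.4  0.1]
scene -105 1070 slope -0.001 z at x=-60 81.2 at 70 81.1
scene 50 739 slope -0.004 z at x=-60 81.5 at 70 80.9
side -105 1157 slope 0.001 z at x=-60 81.6 at 70 81.8
side 50 1526 slope -0.001 z at x=-60 81.6 at 70 81.5
```

The lid reads level. I'll press it home once and then lift clear.

Request:
step_arm([
  [[0, 0, 0.3, 0, 0, 0, 1], [0, 0, 0.3, 0, 0, 0, 1], [0, 0, 0, 0, 0, 0, 1], [0, 0, 0, 0, 0, 0, 1]],
])

```text
t: 15.4
eef_pos: [0.5224, -0.0318, 0.0747]
tcp_rot: [0.137, 0.991, 0.001, 0.001]
wrist_force: [-5.5, 1.0, 17.9]
width: 0.005
gripper_force: 9.2
```

Request:
step_arm([
  [[0, 0, -2, 0, 0, 0, 1], [0, 0, -5, 0, 0, 0, 1], [0, 0, -5, 0, 0, 0, 1], [0, 0, -5, 0, 0, 0, 1], [0, 0, 0, 0, 0, 0, 1], [0, 0, 0, 0, 0, 0, 1]],
])

```text
t: 16.15
eef_pos: [0.5215, -0.0317, 0.2411]
tcp_rot: [0.137, 0.991, 0.0, -0.0]
wrist_force: [0.2, 1.2, -0.2]
width: 0.004
gripper_force: 0.0
```

```bash
python3 -c "
from h import *
lid()
import cv2
from station import get_image
p=get_image('scene');cv2.imwrite('pics/s5.png',cv2.resize(p['frame'][80:320,150:470],(800,600)))"
```

```text
t 16.15 case TCP [-48.2   2.4 241.1] tip [-48.2   2.4 219.1] tooly yaw 74.2 w 0.0 F [ 0.2  1.2 -0.2]
scene -105 1052 slope 0.0 z at x=-60 80.9 at 70 81.0
scene 50 868 slope -0.001 z at x=-60 81.0 at 70 80.8
side -105 1330 slope -0.002 z at x=-60 81.5 at 70 81.3
side 50 1521 slope 0.0 z at x=-60 81.3 at 70 81.3
```

View pics/s5.png

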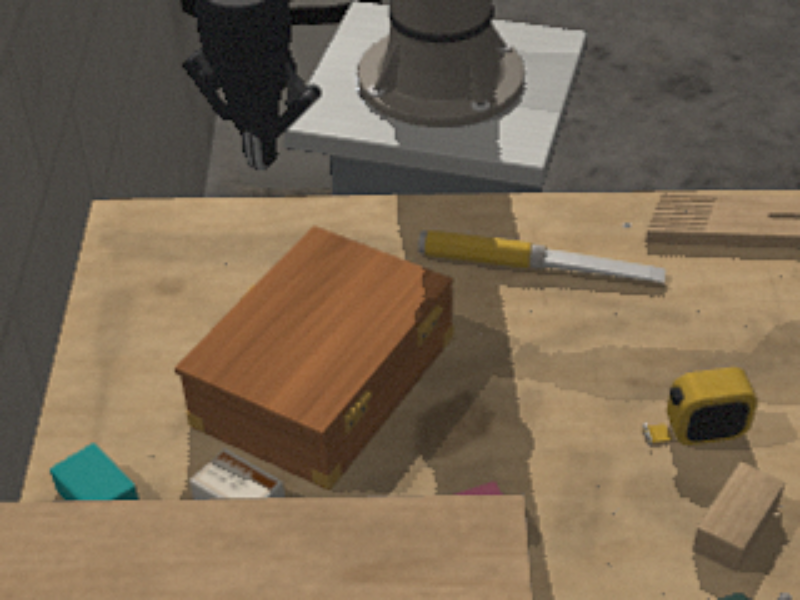

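The lid is shut flat on the case (px ~315,330). The screws, tape and block are where they were, and the gripper is clear.

```bash
python3 -c "
from station import env
print(env.sign_off())"
```

```text
the job is handed in; nothing more can be done
None
```

The flap was folded flat first, then the lid was pushed fully shut; the screws, tape and block look unmoved, the gripper is clear, and the job was handed in at about 16 s of the 54 s allowed (no verdict was returned).

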